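# Stage the hinge pin and hold the hinge leaf in line for pinning

## Task

A cabinet-door hinge is being put back together on the lab bench. Take the steel hinge pin out of the white rack and stand it, foot down, fully home in the narrow white holder beside the hinge post, and let go of it; then pick up the loose hinge leaf and bring its knuckle, upright, into the gap between the post's two knuckles so that the three holes line up and the pin could be dropped through. Finish while still gripping the leaf there, holding it still without letting go, and leave the tubes and the other lab ware where they are.

Things in the scene. Friction and masses are not known exactly. Their poses are not given: they have to be found in the camera images.
- hinge_post: Fixed dark steel hinge post on a foot plate. Origin on the bench under the axis of its two vertical knuckles, z up. It opens to its own -y; the gap is entered along +y. Post 44 wide in x, y +16 to +44, 135 tall; foot plate 12 thick, x -41 to +125, y -30 to +60. On the foot plate stands the pin holder.
- post_bore (a point): On the axis of the post's two knuckles (outer dia 22, bore 12, at heights 42-70 and 106-134 mm) at mid gap, 88 mm above the bench; axes as the post's. Behind the gap (+y) is a 90-degree V saddle open to -y, 0.8 mm clear of a 22 mm barrel on the axis: pushed in along +y, the barrel stops centred about 1 mm past the axis.
- holder_mouth (a point): Centre of the mouth of the narrow pin holder, a white block 32 x 32 mm on the post's foot plate; mouth 62 mm above the bench, round hole dia 11.5 mm with a 2 mm chamfer, 40 mm deep. It lies +85 mm in x and +20 mm in y from the post's origin (post axes).
- hinge_leaf: Loose aluminium leaf, about 200 g, standing on the bench. Origin under its knuckle (barrel outer dia 22, bore 12, 30 high), z up the bore. A plate 10 thick (x -5 to +5) runs along its own -y: neck 30 high to y=-25, then 50 high to y=-110; mass centre near y=-56. Grip it across the thickness. In place its -y points roughly as the post's -y and its origin is 73 mm up.
- leaf_bore (a point): Point on the leaf's bore axis at mid height of its knuckle, 15 mm above the leaf's origin; belongs at post_bore.
- hinge_pin: Loose steel pin, 60 g, upright in one hole of the rack. Origin at the centre of its foot, z up to its head. Shank dia 8, length 60, tapered foot; above it a grooved grip dia 14 from 60 to 90 mm. The foot stands 10 mm above the bench in the rack.
- rack: Fixed white rack 44 x 150 x 50 mm, origin under its centre. Three holes dia 10.8, 40 mm deep, at y = -45, 0, +45 mm in its own axes; they hold the pin and two tubes in any order.
- tube1: White capped sample tube, 58 mm tall, dia 9, cap dia 13, in the rack (shorter than the pin). Origin at its foot. Bystander.
- tube2: As tube1. Bystander.
- jar: Glass jar dia 66, 100 mm tall, origin under its centre. Bystander.
- bottle: Amber bottle dia 52, 120 mm tall, origin under its centre. Bystander.
- dish: Shut clear dish dia 86, 16 mm tall, origin under its centre. Bystander.
- pipette: Hand pipette lying on the bench, 235 mm long, 26 wide, 24 mm tall; its own x runs along it from -115 (plunger) to +118 mm (tip). Bystander.
Not all that is in view belongs to the job. Several things look just like the hinge_leaf: the one meant starts farthest to the robot's left.

How it is judged (in metres and radians):
On the way:
1. the pin stands fully home in the holder and is released (horizontal distance between hinge_pin and holder_mouth below 0.005 m and z of hinge_pin in the frame of holder_mouth below -0.034 m and angle between hinge_pin's own z axis and vertical below 0.15 rad and contact force between the fingers and hinge_pin below 0.1 N), for 0.2 s.
At the end, for the whole second after the job is handed in: Pin released in the holder: foot 34+ mm below the mouth, within 5 mm of centre, tilt < 0.15 rad. Leaf gripped (> 2 N) and still, over 60 mm up, bore within 3.5 mm of the post's axis (an 8 mm pin still passes the 12 mm bores) and 5 mm of mid gap in height, upright to 0.07 rad (all of step 1 and horizontal distance between leaf_bore and post_bore below 0.0035 m and z of leaf_bore in the frame of post_bore between -0.005 and 0.005 m and angle between hinge_leaf's own z axis and vertical below 0.07 rad and height (world z) of hinge_leaf above 0.06 m and linear speed of hinge_leaf below 0.02 m/s and contact force between the fingers and hinge_leaf above 2 N); the arm keeps its last pose, push and grip.
It fails at once if a tube, jar, bottle, dish or pipette is displaced by more than 30 mm (distance of any of tube1, tube2, jar, bottle, dish, pipette from where it was at the start of the episode above 0.03 m).
It also fails if it takes over 61 s, if anything falls off the work surface, if the arm or the gripper's body presses on something with over 40 N, if the wrist force passes 120 N, or if a joint passes its speed limit or range.

## Robot

A 7-joint arm with a two-finger parallel gripper is mounted at the origin on the work surface. World frame = base frame: x ahead of the robot, y to its left, z up, the work surface at z = 0. Lengths are in m, angles in degrees, forces in N, time in s.
With the tool pointing down it reaches from about 0.425 to 0.8 m from the base axis. Payload 8.3 kg.
Tool frame: the origin (TCP) lies midway between the tips of the shut fingers; the grasp point (between the pads) lies 19 mm behind it; x points along the fingers, y is the direction in which the jaws open and shut, and the axes are right-handed (so a half turn about x gives the same grasp; the last joint's range is limited). The gripper opens to 85 mm and grips with 20 to 120 N. Pads are 22 mm wide; open, the fingers measure 114 mm over their backs; the gripper's body (76 mm by 85 mm) begins 54 mm behind the grasp point. The pads swing forward as they close: fully open they stand 13 mm farther back than shut.
Start: joints at [72.943, 21.967, 0.94, 78.501, -0.361, 79.538, -2.664], TCP at [0.145, -0.608, 0.231] pointing down, gripper open.
Joint ranges: [-169.22, 169.22], [-14.56, 117.87], [-87.37, 89.26], [10.42, 133.3], [-82.24, 262.24], [0.94, 117.77], [-172.7, 172.7]. Speed limits (degrees/s): [136.94, 136.94, 172.46, 172.46, 180, 180, 180].

## Interface

Orientations are given as a 3x3 rotation matrix whose columns are the frame's x, y, z axes.
In Python, from bench import ctrl, viewer gives the robot as it stands.
- The arm moves only by the tool carry_out, never from a script. Its argument "series" is a list of rows, each a list of 6 numbers: the shift along the tool's x, y, z normalised to -1 to 1, where 1 is 0.03 m, then the turn, a rotation vector about the tool's x, y, z normalised to -1 to 1, where 1 is 0.1 rad. In form: [[tx, ty, tz, rx, ry, rz], ...]. A call has 1 to 5 rows; each row shifts and turns the commanded pose from where the row before left it, along the tool's axes as they then stand; what a row does not reach is not made up. A row lasts 1/10 s, in which the tool goes at most 50 mm and 8.59 degrees, less where a joint would pass 70% of its speed; a pose out of reach is approached as far as the arm can. A call with a number of a shift or a turn outside -1 to 1 is refused whole. A call with a gripper value outside its range is refused whole. "jaw" is the closure, from -1 (fully open) to 1 (shut), set as the call begins (left out, the last holds). The fingers move at their own pace and stop on an object; the grip force is fixed at half the most. Time passes only in rows, so rows that do not move let the fingers close. It gives the time, the measured TCP pose, the force and the opening at its end, in the units of the state.
- ctrl.get_obs(): the state, without advancing time (a new reading comes with each control period).
- viewer.snapshot(name): name is "side" or "top" or "wrist"; returns a dict with "image" (420x560x3 uint8, blue, green, red), "z_map" (420x560 float32, m along the optical axis (not along the pixel's ray), 0 where there is no reading), "camera_matrix" (3x3 intrinsics, pixels), "R" (3x3) and "t" (3): a world point X has camera coordinates R X + t; the wrist camera has in their place "tool_from_camera" (4x4, takes a point from camera to tool coordinates, whose origin is the TCP and whose axes are the tool frame's). Camera axes: x right, y down, z forward; pixel columns grow to the right and rows downward; lengths in m; the calibration is good to about 2 mm. The wrist camera is an equidistant fisheye: a pixel r from the principal point sees the ray r / f radians off the axis. A picture is of the moment at which its call begins: read the wrist's pose just before it.
- ctrl.hand_in(): hands the job in, once; it reports no verdict.
The state is a dict: "clock": time; "qpos": joint angles; "qvel": joint speeds; "effort": joint torques, N m; "tool_pos": TCP position; "tool_rot": TCP orientation; "force": force on the tool from outside, world axes, zero at the start; "moment": the same for the moment, N m; "opening": opening from 0.0 (shut) to 1.0 (fully open).
Only numpy, scipy, OpenCV 4.12 (cv2) and the standard library are available. Lean on these libraries where they do the work, as an engineer would, in place of code of your own. Each camera call takes 0.05 s, during which the arm holds its last target.

## Working session

There is one attempt and no reset: what is moved stays moved. The work goes in short steps, Python scripts to look and compute and a tool call to move; the robot and the scene stay as the last step left them, time stands still between calls to the robot, and variables do not carry over. Pictures are saved under pics/ and viewed, and the job is handed in when it is done.

Besides the shell and the picture viewer there is one more tool, called after ">>>" as name([rows], argument=value, ...), one row to a line, values as JSON. carry_out: Moves the arm, as the interface text tells. Scaled input: -1 to 1 covers 0.03 m each way for a shift and 0.1 rad each way for a turn. Its arguments: {"type":"object","properties":{"series":{"type":"array","items":{"type":"array","items":{"type":"number","minimum":-1,"maximum":1}}},"jaw":{"type":"number"}},"required":["series"]}

```bash
ls; mkdir -p pics; python3 - <<'E'
from bench import ctrl, viewer
import cv2, numpy as np
o=ctrl.get_obs(); print({k:np.round(v,3).tolist() if not isinstance(v,dict) else v for k,v in o.items()})
for n in ['side','top','wrist']:
    s=viewer.snapshot(n); cv2.imwrite(f'pics/{n}0.png',s['image']); np.savez(f'{n}0.npz',**s)
    print(n,s['camera_matrix'].tolist(),{k:np.round(s[k],4).tolist() for k in ('R','t','tool_from_camera') if k in s})
E
```

```text
pics
{'clock': 0.0, 'qpos': [72.942, 22.017, 0.938, 78.561, -0.362, 79.538, -2.666], 'qvel': [-0.013, 0.007, -0.06, -0.077, -0.067, 0.118, -0.043], 'effort': [0.0, -62.759, 0.844, -37.182, 0.016, 0.014, 0.0], 'tool_pos': [0.145, -0.607, 0.23], 'tool_rot': [[-0.0, 0.233, -0.973], [0.002, -0.973, -0.233], [-1.0, -0.002, 0.0]], 'force': [-0.052, -0.406, 0.763], 'moment': [-0.055, -0.011, -0.039], 'opening': 1.002}
side [[447.1827703791895, 0.0, 273.6486839026109], [0.0, 447.1827703791895, 208.2381304220985], [0.0, 0.0, 1.0]] {'R': [[0.9583, -0.2858, 0.0], [-0.2082, -0.6983, -0.6848], [0.1957, 0.6563, -0.7287]], 't': [-0.4985, 0.0887, 1.0299]}
top [[419.2395603072409, 0.0, 284.5128845324811], [0.0, 419.2395603072409, 204.30078331431127], [0.0, 0.0, 1.0]] {'R': [[0.006, -1.0, -0.0048], [-0.9875, -0.0052, -0.1575], [0.1575, 0.0057, -0.9875]], 't': [-0.0639, 0.4851, 1.1253]}
wrist [[325.19226210127806, 0.0, 274.0178705775718], [0.0, 325.19226210127806, 208.1415210403215], [0.0, 0.0, 1.0]] {'tool_from_camera': [[-0.0, -0.2835, 0.959, -0.1414], [1.0, 0.0004, 0.0001, 0.0008], [-0.0004, 0.959, 0.2835, -0.0721], [0.0, 0.0, 0.0, 1.0]]}
```

View pics/top0.png

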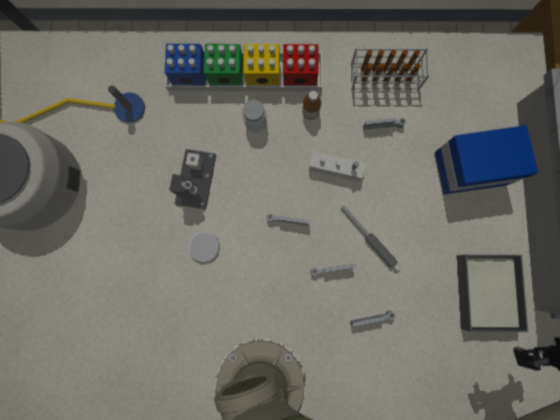

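View pics/side0.png

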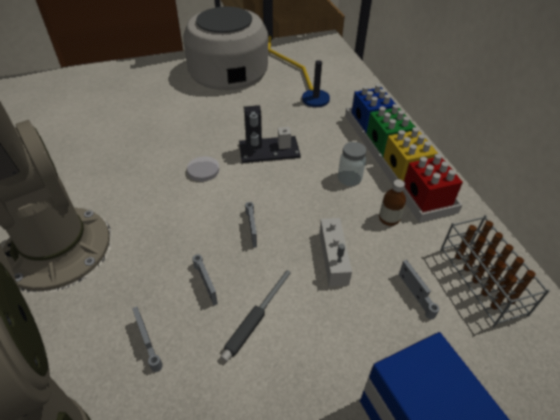

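View pics/wrist0.png

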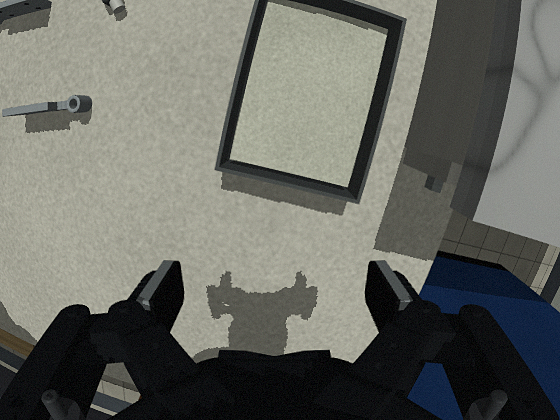

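Top view: the robot base is at (260,385), and image left is the robot's left (+y). There are four leaf look-alikes, at about (290,220), (332,270), (372,320) and (385,122). The leftmost is (290,220), with its knuckle at about (271,218). The post is at (190,185), the holder at (193,160) and the rack at (337,166). I'll check these in close crops.

```bash
cat > h.py <<'E'
import numpy as np, cv2
def load(n): return dict(np.load(n))
def pts(s):
    K=s['camera_matrix'];z=s['z_map'];h,w=z.shape
    v,u=np.mgrid[:h,:w]
    c=np.stack([(u-K[0,2])/K[0,0]*z,(v-K[1,2])/K[1,1]*z,z],-1)
    return (c-s['t'])@s['R']   # R^T (c-t)
def proj(s,X):
    c=np.asarray(X)@s['R'].T+s['t']; K=s['camera_matrix']
    return np.stack([K[0,0]*c[...,0]/c[...,2]+K[0,2],K[1,1]*c[...,1]/c[...,2]+K[1,2]],-1)
def tool_pts_world(s,o,Xc):
    T=s['tool_from_camera'];X=Xc@T[:3,:3].T+T[:3,3]
    return X@np.array(o['tool_rot']).T+np.array(o['tool_pos'])
E
python3 - <<'E'
from h import *
t=load('top0.npz');s=load('side0.npz')
def crop(im,x0,y0,x1,y1,k): return cv2.resize(im[y0:y1,x0:x1],None,fx=k,fy=k,interpolation=cv2.INTER_CUBIC)
cv2.imwrite('pics/c1.png',np.vstack([crop(t['image'],160,140,360,240,4)]))
cv2.imwrite('pics/c2.png',np.vstack([crop(s['image'],190,90,370,290,3)]))
P=pts(t)
for nm,(x0,y0,x1,y1) in dict(leaf=(262,208,316,230),rack=(305,146,368,190),post=(165,142,220,212)).items():
    p=P[y0:y1,x0:x1].reshape(-1,3); 
    for lo,hi in [(0.015,.04),(.04,.055),(.055,.09),(.09,.2)]:
        q=p[(p[:,2]>lo)&(p[:,2]<hi)]
        if len(q)>3: print(nm,lo,hi,len(q),q.mean(0).round(4),q.min(0).round(4),q.max(0).round(4))
E
```

```text
leaf 0.015 0.04 89 [ 0.4446 -0.0468  0.0291] [ 0.43   -0.1271  0.0157] [ 0.4591 -0.0097  0.038 ]
leaf 0.04 0.055 121 [ 0.4404 -0.0882  0.0501] [ 0.4303 -0.1284  0.0402] [ 0.4513 -0.0463  0.0547]
leaf 0.055 0.09 7 [ 0.443  -0.0714  0.0557] [ 0.4368 -0.0927  0.0552] [ 0.4476 -0.0492  0.0567]
rack 0.015 0.04 109 [ 0.5748 -0.2061  0.0276] [ 0.5593 -0.2758  0.0152] [ 0.5919 -0.13    0.0394]
rack 0.04 0.055 778 [ 0.595  -0.2058  0.0503] [ 0.5592 -0.2858  0.04  ] [ 0.6333 -0.1316  0.0548]
rack 0.055 0.09 77 [ 0.5965 -0.2029  0.0658] [ 0.5737 -0.2779  0.055 ] [ 0.6184 -0.1369  0.0891]
rack 0.09 0.2 26 [ 0.5858 -0.2509  0.1003] [ 0.5799 -0.2573  0.0937] [ 0.5934 -0.244   0.1039]
post 0.015 0.04 327 [0.566  0.1887 0.0188] [0.4772 0.1404 0.015 ] [0.6468 0.2473 0.0396]
post 0.04 0.055 62 [0.5587 0.1934 0.0483] [0.5004 0.1761 0.0402] [0.619  0.2319 0.0548]
post 0.055 0.09 222 [0.5698 0.1955 0.0656] [0.5001 0.1766 0.055 ] [0.6249 0.2335 0.0892]
post 0.09 0.2 379 [0.5201 0.2067 0.1305] [0.5001 0.1767 0.0909] [0.5473 0.2341 0.1414]
```

View pics/c1.png

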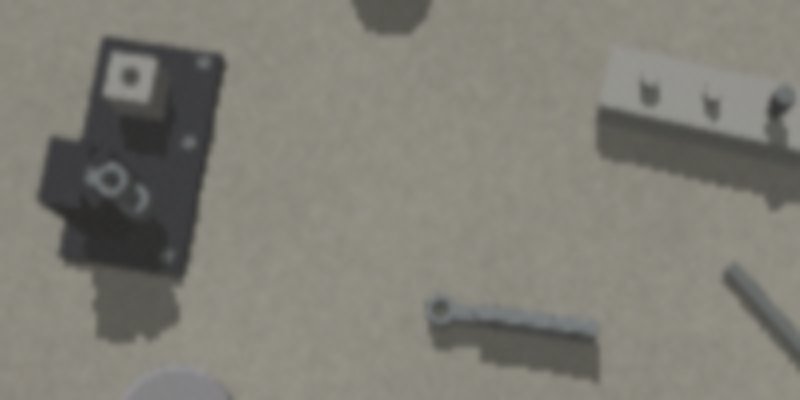

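View pics/c2.png

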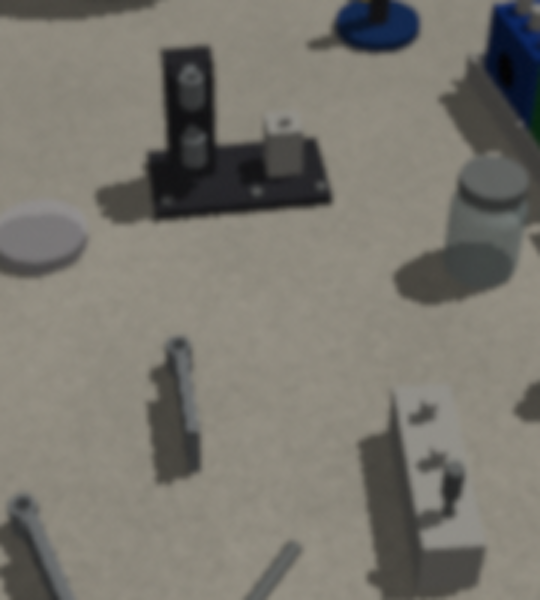

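Crops: the leftmost leaf is clear, with its knuckle at top px (270,217). The pin is the tall item at the rack's right end, top px about (355,166), and both tubes are lower. Next I'll fit these more precisely.

```bash
cat >> h.py <<'E'
def rect(p):
    r=cv2.minAreaRect((p[:,:2]*1000).astype(np.float32)); return np.round(r[0],1),np.round(r[1],1),round(r[2],1)
E
python3 - <<'E'
from h import *
for n in ('top0.npz','side0.npz'):
    s=load(n);P=pts(s).reshape(-1,3)
    def box(x0,x1,y0,y1,z0,z1):
        return P[(P[:,0]>x0)&(P[:,0]<x1)&(P[:,1]>y0)&(P[:,1]<y1)&(P[:,2]>z0)&(P[:,2]<z1)]
    print(n)
    for nm,b in dict(bench=(.45,.6,.0,.1,-.02,.02),plate=(.44,.7,.1,.28,.008,.018),holder=(.55,.66,.14,.25,.055,.068),posttop=(.45,.56,.14,.28,.128,.145),rack=(.54,.66,-.3,-.11,.046,.054),pin=(.56,.61,-.28,-.22,.085,.11),tubes=(.56,.63,-.28,-.12,.056,.075),leaf50=(.42,.47,-.14,-.005,.043,.06),leaf=(.42,.48,-.15,.02,.02,.06)).items():
        q=box(*b)
        if len(q)>4: print(nm,len(q),q.mean(0).round(4),*rect(q))
E
```

```text
top0.npz
bench 1776 [0.5239 0.0498 0.0011] [525.4  50.4] [149.7  98.9] 0.7
plate 1163 [0.5621 0.1877 0.0131] [587.6 181.9] [225.2 163. ] 8.0
holder 132 [0.6062 0.1947 0.0622] [607.  195.1] [33.  33.5] 81.2
posttop 298 [0.5224 0.2086 0.1354] [522.1 204.1] [54.9 43.9] 81.1
rack 704 [ 0.5959 -0.2056  0.0504] [ 596.5 -207.6] [149.7  46.4] 76.9
pin 28 [ 0.5856 -0.2507  0.0995] [ 586.7 -250.4] [12.6 13.6] 83.4
tubes 51 [ 0.5996 -0.1909  0.0662] [ 592.2 -213.8] [114.8  38.3] 70.0
leaf50 124 [ 0.4406 -0.0875  0.0507] [441.  -87.2] [83.8 10.4] 81.9
leaf 212 [ 0.4423 -0.0705  0.0422] [445.3 -69.2] [120.   19.7] 84.8
side0.npz
bench 1511 [ 5.253e-01  4.940e-02 -3.000e-04] [525.  50.] [149.9  99.9] 0.0
plate 964 [0.5593 0.1825 0.0118] [563.3 192.3] [ 97.  164.7] 81.7
holder 102 [0.6063 0.1894 0.0605] [606.3 191.1] [36.7 32. ] 80.5
posttop 200 [0.522  0.2019 0.1335] [521.3 200.9] [58.9 42.1] 75.6
rack 959 [ 0.5939 -0.2171  0.0499] [ 596.9 -210.6] [153.3  44.8] 77.4
pin 60 [ 0.5858 -0.2571  0.0957] [ 586.8 -255.2] [13.9 12.7] 72.7
tubes 91 [ 0.5977 -0.2044  0.0656] [ 596.5 -210.4] [103.9  12.1] 77.7
leaf50 132 [ 0.4404 -0.094   0.0494] [440.9 -90.5] [86.3  9.8] 81.9
leaf 229 [ 0.4414 -0.0841  0.041 ] [441.  -74.4] [121.2  20. ] 79.0
```

>>> carry_out([
  [0, 0, 0, 0.96, 0, 0],
  [0, 0, 0, 0.96, 0, 0],
  [0, 0, 0, 0.96, 0, 0],
  [0, 0, 0, 0.96, 0, 0],
  [0, -0.73, -0.67, 0, 0, 0],
], jaw=-0.2)

```text
clock: 0.65
tool_pos: [0.1641, -0.5907, 0.2305]
tool_rot: [[-0.003, -0.159, -0.987], [-0.0, -0.987, 0.159], [-1.0, 0.001, 0.003]]
force: [-0.7, -0.4, -0.5]
opening: 0.605
```

>>> carry_out([
  [0, -0.73, -0.67, 0, 0, 0],
  [0, -0.73, -0.67, 0, 0, 0],
  [0, -0.73, -0.67, 0, 0, 0],
  [0, -0.73, -0.67, 0, 0, 0],
  [0, -0.73, -0.67, 0, 0, 0],
])

```text
clock: 1.15
tool_pos: [0.285, -0.4948, 0.231]
tool_rot: [[-0.0, -0.149, -0.989], [0.001, -0.989, 0.149], [-1.0, -0.0, 0.0]]
force: [1.3, 0.4, 0.4]
opening: 0.599
```

>>> carry_out([
  [0, -0.73, -0.67, 0, 0, 0],
  [0, -0.73, -0.67, 0, 0, 0],
  [0, -0.73, -0.67, 0, 0, 0],
  [0, -0.73, -0.67, 0, 0, 0],
  [0, -0.73, -0.67, 0, 0, 0],
])

```text
clock: 1.65
tool_pos: [0.4006, -0.4015, 0.231]
tool_rot: [[-0.0, -0.149, -0.989], [0.0, -0.989, 0.149], [-1.0, -0.0, 0.0]]
force: [1.0, -0.4, -0.8]
opening: 0.598
```

>>> carry_out([
  [0, -0.73, -0.67, 0, 0, 0],
  [0, -0.73, -0.67, 0, 0, 0],
  [0, -0.73, -0.67, 0, 0, 0],
  [0, 0, 0, 0, 0, 0],
])

```text
clock: 2.05
tool_pos: [0.473, -0.3417, 0.2308]
tool_rot: [[0.001, -0.141, -0.99], [0.003, -0.99, 0.141], [-1.0, -0.003, -0.001]]
force: [-0.4, 0.4, 0.0]
opening: 0.596
```

>>> carry_out([
  [0, -0.7, -0.66, 0, 0, 0],
  [0, -0.7, -0.66, 0, 0, 0],
  [0, -0.7, -0.66, 0, 0, 0],
  [0, -0.7, -0.66, 0, 0, 0],
  [0, -0.7, -0.66, 0, 0, 0],
])

```text
clock: 2.55
tool_pos: [0.5831, -0.2571, 0.231]
tool_rot: [[-0.001, -0.149, -0.989], [0.0, -0.989, 0.149], [-1.0, 0.0, 0.001]]
force: [0.4, 0.2, -0.9]
opening: 0.599
```

>>> carry_out([
  [0.5, 0, 0, 0, 0, 0],
  [0.5, 0, 0, 0, 0, 0],
  [0, 0, 0, 0, 0, 0],
])

```text
clock: 2.85
tool_pos: [0.5813, -0.2572, 0.1985]
tool_rot: [[-0.005, -0.149, -0.989], [0.002, -0.989, 0.149], [-1.0, -0.001, 0.005]]
force: [-0.8, 0.6, -0.1]
opening: 0.603
```

```bash
cat > snap.py <<'E'
import sys,numpy as np,cv2
from bench import ctrl, viewer
n=sys.argv[1];o=ctrl.get_obs();s=viewer.snapshot(n)
s['tool_pos']=o['tool_pos'];s['tool_rot']=o['tool_rot']
np.savez(sys.argv[2]+'.npz',**s);cv2.imwrite(f'pics/{sys.argv[2]}.png',s['image'])
print(o['clock'],np.round(o['tool_pos'],4),np.round(o['tool_rot'],3).tolist(),round(o['opening'],3),np.round(o['qpos'],1))
E
cat >> h.py <<'E'
def wpts(s):
    K=s['camera_matrix'];z=s['z_map'].astype(float);h,w=z.shape
    v,u=np.mgrid[:h,:w];a=(u-K[0,2])/K[0,0];b=(v-K[1,2])/K[1,1]
    r=np.hypot(a,b);k=np.where(r>1e-6,np.tan(np.minimum(r,1.5))/np.maximum(r,1e-9),1)
    c=np.stack([a*k*z,b*k*z,z],-1);T=s['tool_from_camera']
    X=c@T[:3,:3].T+T[:3,3]     # tool coords
    return X, X@np.array(s['tool_rot']).T+np.array(s['tool_pos'])
def wproj(s,Xt):
    T=np.linalg.inv(s['tool_from_camera']);c=np.asarray(Xt)@T[:3,:3].T+T[:3,3];K=s['camera_matrix']
    n=np.linalg.norm(c[...,:2],axis=-1);th=np.arctan2(n,c[...,2])
    return np.stack([K[0,0]*th*c[...,0]/n+K[0,2],K[1,1]*th*c[...,1]/n+K[1,2]],-1)
E
python3 snap.py wrist w1
```

```text
2.85 [ 0.5813 -0.2572  0.1985] [[-0.005, -0.149, -0.989], [0.002, -0.989, 0.149], [-1.0, -0.001, 0.005]] 0.603 [ 29.3  25.  -11.7  78.8   5.   77.  -81.1]
```

View pics/w1.png

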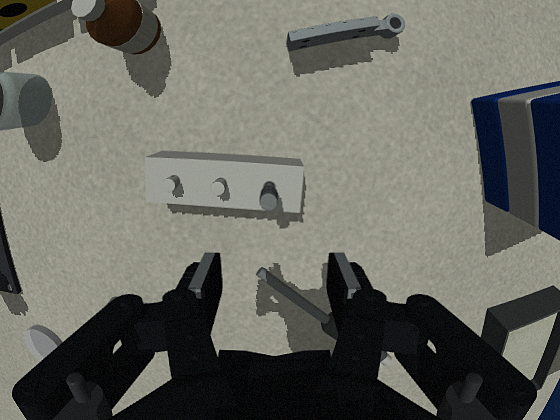

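The wrist view shows the pin head at (268,200), beyond the fingers, with the two shorter tubes to its left at (172,185) and (220,187).

```bash
python3 - <<'E'
from h import *
s=load('w1.npz');X,W=wpts(s)
m=np.zeros(W.shape[:2],bool);m[150:230,240:300]=True
for lo,hi in [(.03,.054),(.085,.098),(.092,.11)]:
    k=m&(W[...,2]>lo)&(W[...,2]<hi);print(lo,k.sum(),W[k].mean(0).round(4),X[k].mean(0).round(4),rect(W[k]))
m[:]=0;m[140:220,140:310]=1;k=m&(W[...,2]>.044)&(W[...,2]<.056);print(rect(W[k]),W[k].mean(0))
print(wproj(s,np.array([[0,0,0],[.12,0,0],[-.019,0,0]])))
E
```

```text
0.03 2601 [ 0.5905 -0.255   0.0482] [ 0.1502 -0.0034 -0.0095] (array([ 587.3, -254.2]), array([58.9, 45. ]), 77.2)
0.085 98 [ 0.591  -0.2547  0.0942] [ 0.1042 -0.0038 -0.0097] (array([ 588.1, -254.4]), array([13.1, 13.9]), 19.5)
0.092 283 [ 0.5882 -0.2546  0.0982] [ 0.1002 -0.0035 -0.0069] (array([ 587.4, -254.5]), array([13.3, 13.8]), 83.2)
(array([ 597.5, -209.9]), array([150. ,  45.1]), 77.0) [ 0.59863907 -0.21160736  0.04879909]
[[272.50029686 268.58479888]
 [273.12884382 202.56580895]
 [272.31678778 288.39529745]]
```

>>> carry_out([
  [0.6, -0.12, -0.18, 0, 0, 0],
  [0.7, 0, 0, 0, 0, 0],
  [0.7, 0, 0, 0, 0, 0],
  [0, 0, 0, 0, 0, 0],
])

```text
clock: 3.3
tool_pos: [0.5869, -0.2546, 0.139]
tool_rot: [[-0.004, -0.149, -0.989], [0.002, -0.989, 0.149], [-1.0, -0.001, 0.004]]
force: [-0.8, 0.2, -1.0]
opening: 0.602
```

```bash
python3 snap.py wrist w2;python3 - <<'E'
from h import *
s=load('w2.npz');X,W=wpts(s)
m=np.zeros(W.shape[:2],bool);m[150:300,230:320]=True
for lo,hi in [(.092,.103)]:
    k=m&(W[...,2]>lo)&(W[...,2]<hi)&(abs(X[...,1])<.015);print(lo,k.sum(),W[k].mean(0).round(4),X[k].mean(0).round(4),rect(W[k]),rect(X[k][:,1:]))
E
```

```text
3.3 [ 0.5869 -0.2546  0.139 ] [[-0.004, -0.149, -0.989], [0.002, -0.989, 0.149], [-1.0, -0.001, 0.004]] 0.602 [ 28.9  27.7 -11.7  82.6   5.7  70.5 -82. ]
0.092 443 [ 0.5888 -0.2544  0.0981] [ 0.041  -0.0005 -0.002 ] (array([ 587.8, -254.3]), array([13.5, 13.5]), 83.2) (array([-0.4, -1. ]), array([13.5, 13.5]), 88.3)
```

View pics/w2.png

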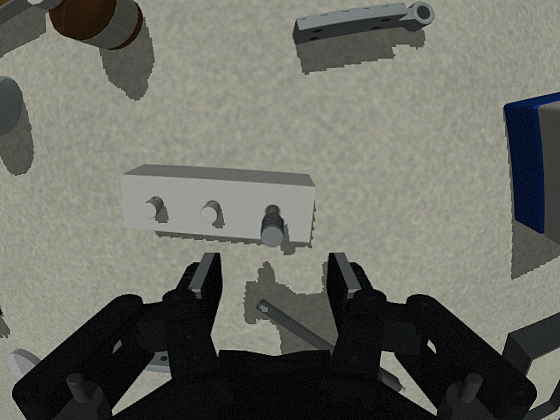

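The pin is centred between the jaws to within 1 mm. I'll go down and grip.

>>> carry_out([
  [0.5, -0.01, -0.03, 0, 0, 0],
  [0.7, 0, 0, 0, 0, 0],
  [0.7, 0, 0, 0, 0, 0],
  [0.5, 0, 0, 0, 0, 0],
  [0, 0, 0, 0, 0, 0],
], jaw=0.3)

```text
clock: 3.85
tool_pos: [0.5884, -0.254, 0.0672]
tool_rot: [[-0.003, -0.149, -0.989], [0.001, -0.989, 0.149], [-1.0, -0.001, 0.003]]
force: [-1.0, -0.1, 0.6]
opening: 0.349
```

>>> carry_out([
  [0, 0, 0, 0, 0, 0],
  [0, 0, 0, 0, 0, 0],
  [0, 0, 0, 0, 0, 0],
  [0, 0, 0, 0, 0, 0],
], jaw=1)

```text
clock: 4.25
tool_pos: [0.5902, -0.2546, 0.0703]
tool_rot: [[0.002, -0.149, -0.989], [-0.001, -0.989, 0.149], [-1.0, 0.0, -0.002]]
force: [0.2, 0.4, 1.1]
opening: 0.138
```

```bash
python3 snap.py wrist w3
```

```text
4.25 [ 0.5902 -0.2546  0.0703] [[0.002, -0.149, -0.989], [-0.001, -0.989, 0.149], [-1.0, 0.0, -0.002]] 0.138 [ 28.6  31.3 -11.4  86.5   6.6  62.8 -82.7]
```

View pics/w3.png

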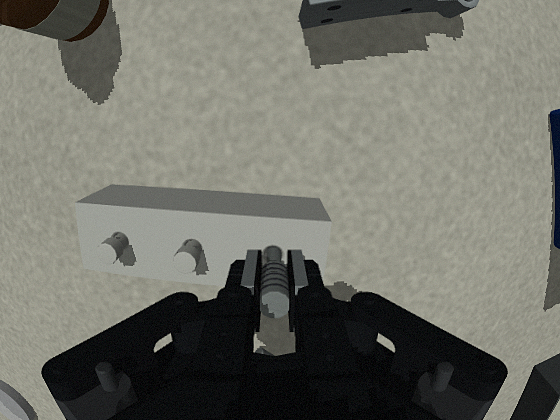

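>>> carry_out([
  [-0.5, 0, 0, 0, 0, 0],
  [-1, 0, 0, 0, 0, 0],
  [-1, 0, 0, 0, 0, 0],
  [-1, 0, 0, 0, 0, 0],
  [-1, 0, 0, 0, 0, 0],
])

```text
clock: 4.8
tool_pos: [0.5895, -0.2543, 0.2069]
tool_rot: [[0.001, -0.149, -0.989], [-0.0, -0.989, 0.149], [-1.0, 0.0, -0.001]]
force: [0.4, -0.4, -0.5]
opening: 0.144
```

>>> carry_out([
  [0, -0.5, 0.05, 0, 0, 0],
  [0, -1, 0.1, 0, 0, 0],
  [0, -1, 0.1, 0, 0, 0],
  [0, -1, 0.1, 0, 0, 0],
  [0, -1, 0.1, 0, 0, 0],
])

```text
clock: 5.3
tool_pos: [0.596, -0.1171, 0.2047]
tool_rot: [[-0.0, -0.148, -0.989], [0.0, -0.989, 0.148], [-1.0, -0.0, 0.0]]
force: [0.4, -0.5, -1.0]
opening: 0.142
```

>>> carry_out([
  [0, -1, 0.11, 0, 0, 0],
  [0, -1, 0.11, 0, 0, 0],
  [0, -1, 0.11, 0, 0, 0],
  [0, -1, 0.11, 0, 0, 0],
  [0, -1, 0.11, 0, 0, 0],
])

```text
clock: 5.8
tool_pos: [0.6018, 0.0335, 0.2048]
tool_rot: [[0.0, -0.148, -0.989], [-0.0, -0.989, 0.148], [-1.0, 0.0, -0.0]]
force: [0.5, -0.2, -0.8]
opening: 0.141
```

>>> carry_out([
  [0, -1, 0.11, 0, 0, 0],
  [0, -1, 0.11, 0, 0, 0],
  [0, -1, 0.11, 0, 0, 0],
  [0, -1, 0.11, 0, 0, 0],
  [0, -0.8, 0.11, 0, 0, 0],
])

```text
clock: 6.3
tool_pos: [0.6065, 0.1793, 0.2047]
tool_rot: [[-0.0, -0.147, -0.989], [0.001, -0.989, 0.147], [-1.0, -0.001, 0.0]]
force: [-0.2, 0.7, -0.7]
opening: 0.142
```

>>> carry_out([
  [0, 0, 0, 0, 0, 0],
  [0, 0, 0, 0, 0, 0],
  [0, 0, 0, 0, 0, 0],
])

```text
clock: 6.6
tool_pos: [0.6074, 0.1755, 0.2044]
tool_rot: [[0.0, -0.15, -0.989], [-0.001, -0.989, 0.15], [-1.0, 0.001, -0.0]]
force: [0.2, -0.5, -0.8]
opening: 0.137
```

```bash
python3 snap.py wrist w4
```

```text
6.6 [0.6074 0.1755 0.2044] [[0.0, -0.15, -0.989], [-0.001, -0.989, 0.15], [-1.0, 0.001, -0.0]] 0.137 [  -3.8   25.2  -21.5   78.8    9.3   77.7 -124.1]
```

View pics/w4.png

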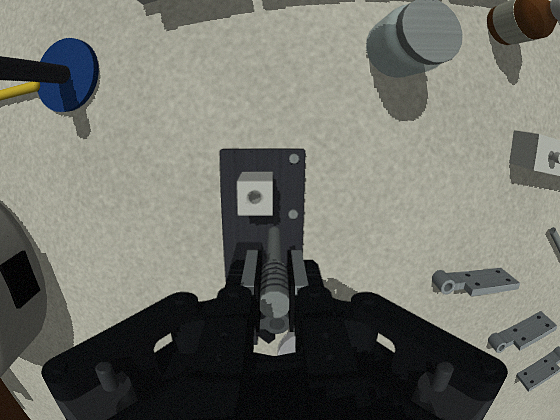

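Holder mouth is at (255,197), with the pin held between the jaws and its foot at about (274,232). I'll measure both in the tool frame.

```bash
cat > hold.py <<'E'
import sys
from h import *
s=load(sys.argv[1]);X,W=wpts(s)
m=(abs(W[...,2]-.0615)<.004)&(abs(W[...,0]-.607)<.03)&(abs(W[...,1]-.193)<.03)
m&=s['image'].min(-1)>60
q=X[m];print('holder top',m.sum(),W[m].mean(0).round(4),rect(W[m]),'tool yz',rect(q[:,1:]))
# pin shank points
d=X[...,0]
for lo,hi in [(-.03,-.02),(-.01,0),(0.0,.012),(.012,.024),(.024,.036),(.036,.05),(.05,.062)]:
    k=(d>lo)&(d<hi)&(abs(X[...,1])<.007)&(abs(X[...,2])<.015)
    if k.sum()>3:
        q=X[k];print('pin',lo,k.sum(),q.mean(0).round(4),q[:,1].min().round(4),q[:,1].max().round(4),'zmin',q[:,2].min().round(4))
g=cv2.cvtColor(s['image'],cv2.COLOR_BGR2GRAY)
v,u=np.nonzero(m);x0,x1,y0,y1=u.min()-6,u.max()+6,v.min()-6,v.max()+6
cv2.imwrite('pics/hc_%s.png'%sys.argv[1][:-4],cv2.resize(s['image'][170:250,220:320],None,fx=6,fy=6,interpolation=cv2.INTER_CUBIC))
E
python3 hold.py w4.npz
```

```text
holder top 1116 [0.6077 0.1923 0.0608] (array([607.4, 192.5]), array([31.8, 32.7]), 81.5) tool yz (array([-16.9,   2.6]), array([32.7, 31.8]), 89.8)
pin -0.03 1068 [-0.027   0.0005 -0.0005] -0.007 0.007 zmin -0.012
pin -0.01 310 [-0.0059  0.0002 -0.0047] -0.007 0.0068 zmin -0.0119
pin 0.0 68 [ 0.0071  0.0004 -0.0016] -0.0041 0.0051 zmin -0.0043
pin 0.012 120 [ 0.0177  0.0006 -0.0007] -0.003 0.004 zmin -0.0021
pin 0.024 91 [ 0.0298  0.0007 -0.0006] -0.0028 0.0041 zmin -0.0017
pin 0.036 100 [ 0.0428  0.0006 -0.0003] -0.003 0.0045 zmin -0.0016
pin 0.05 50 [ 0.0537  0.001  -0.0003] -0.0025 0.0046 zmin -0.0012
```

View pics/hc_w4.png

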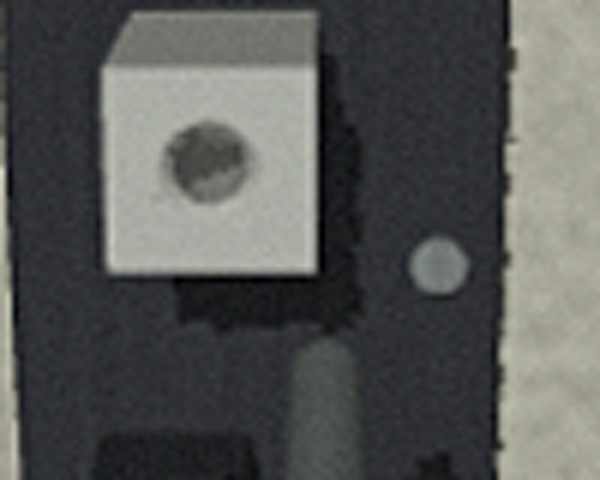

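>>> carry_out([
  [0.4, -0.29, 0, 0, 0, 0],
  [0.8, -0.29, 0.01, 0, 0, 0],
  [0.8, 0, 0, 0, 0, 0],
  [0, 0, 0, 0, 0, 0],
  [0, 0, 0, 0, 0, 0],
])

```text
clock: 7.15
tool_pos: [0.6095, 0.1936, 0.1439]
tool_rot: [[-0.001, -0.149, -0.989], [-0.0, -0.989, 0.149], [-1.0, 0.001, 0.001]]
force: [0.9, -0.5, 0.2]
opening: 0.143
```

```bash
python3 snap.py wrist w5; python3 hold.py w5.npz
```

```text
7.15 [0.6095 0.1936 0.1439] [[-0.001, -0.149, -0.989], [-0.0, -0.989, 0.149], [-1.0, 0.001, 0.001]] 0.143 [  -5.3   28.4  -21.4   82.2   10.6   71.5 -126.4]
holder top 1534 [0.6096 0.1924 0.0608] (array([607.9, 192.7]), array([31.3, 32.2]), 81.8) tool yz (array([1.1, 1.3]), array([32.2, 31.3]), 89.6)
pin -0.03 1065 [-0.027   0.0004 -0.0005] -0.007 0.007 zmin -0.0118
pin -0.01 319 [-0.0059  0.0002 -0.0047] -0.007 0.007 zmin -0.0122
pin 0.0 68 [ 0.0076  0.0003 -0.0014] -0.0051 0.0061 zmin -0.0045
pin 0.012 120 [ 0.018   0.0006 -0.0007] -0.003 0.004 zmin -0.0019
pin 0.024 85 [ 0.0295  0.0007 -0.0005] -0.0028 0.0042 zmin -0.0022
pin 0.036 108 [ 0.0428  0.0006 -0.0002] -0.003 0.0045 zmin -0.0016
pin 0.05 47 [ 0.054   0.001  -0.0003] -0.0025 0.0046 zmin -0.0012
```

View pics/hc_w5.png

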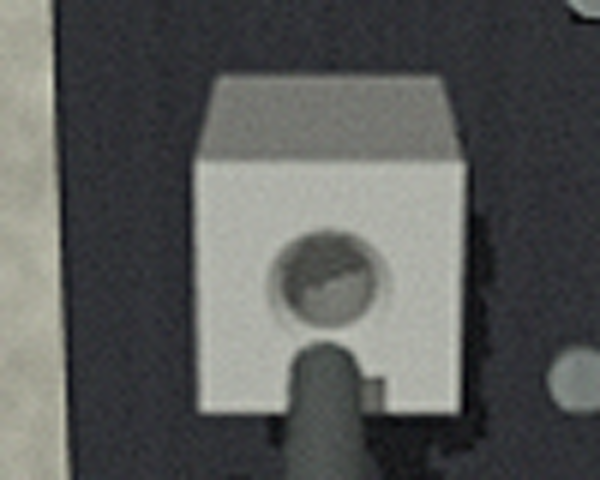

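```bash
python3 - <<'E'
from h import *
s=load('w5.npz');X,W=wpts(s)
d=.1439-.062
from scipy.optimize import fsolve
for p in [(274.7,216.5),(275.0,215.5)]:
    print(fsolve(lambda a: wproj(s,np.array([d,a[0],a[1]]))-p,[0,0]))
for z in (.0,.002,.0024,.003):
    print(z,wproj(s,np.array([[.059,.0007,z],[.059,.0007,z-.004],[.059,.0007,z+.004],[.04,-.0033,z],[.04,.0047,z]])).round(1).tolist())
E
```

```text
[ 0.00123011 -0.00011815]
[ 0.00144563 -0.0008762 ]
0.0 [[274.0, 227.4], [274.0, 221.7], [274.0, 233.1], [267.3, 238.2], [280.6, 238.2]]
0.002 [[274.0, 230.3], [274.0, 224.6], [274.0, 236.0], [267.3, 241.3], [280.6, 241.3]]
0.0024 [[274.0, 230.9], [274.0, 225.1], [274.0, 236.5], [267.3, 241.9], [280.6, 241.9]]
0.003 [[274.0, 231.7], [274.0, 226.0], [274.0, 237.4], [267.3, 242.8], [280.6, 242.8]]
```

```bash
python3 - <<'E'
from h import *
from scipy.optimize import fsolve
s=load('w5.npz');X,W=wpts(s)
m=(abs(W[...,2]-.0615)<.004)&(abs(W[...,0]-.607)<.03)&(abs(W[...,1]-.193)<.03)&(s['image'].min(-1)>60)
d=np.median(X[m][:,0]);print('depth',d)
c=lambda x,y:(220+x/6-.42,170+y/6-.42)
for d in (d,.0819):
  for n,p in dict(bl=c(195,160),br=c(465,160),fl=c(198,412),fr=c(462,412),hole=c(329,280)).items():
    print(n,fsolve(lambda a: wproj(s,np.array([d,a[0],a[1]]))-p,[0,0]).round(4))
g=cv2.cvtColor(s['image'],cv2.COLOR_BGR2GRAY)
print(g[190:245,262].tolist()); print(g[205:235,275].tolist()); print(g[216,255:295].tolist())
E
```

```text
depth 0.08308828165099093
bl [-0.0149 -0.0149]
br [ 0.0172 -0.0149]
fl [-0.0152  0.0173]
fr [0.0175 0.0173]
hole [0.001  0.0001]
bl [-0.0148 -0.0152]
br [ 0.0171 -0.0152]
fl [-0.0151  0.0168]
fr [0.0174 0.0168]
hole [ 0.001  -0.0003]
[120, 117, 114, 114, 121, 110, 128, 165, 174, 173, 172, 173, 175, 172, 175, 176, 173, 174, 172, 172, 172, 172, 171, 174, 174, 173, 169, 174, 174, 173, 173, 178, 170, 174, 177, 173, 173, 175, 171, 177, 173, 175, 176, 172, 173, 174, 176, 183, 145, 55, 45, 48, 47, 53, 49]
[171, 176, 168, 133, 97, 78, 74, 83, 70, 84, 66, 92, 128, 116, 117, 123, 120, 116, 114, 130, 176, 170, 94, 74, 80, 77, 84, 82, 79, 76]
[175, 176, 174, 172, 175, 172, 172, 169, 178, 153, 130, 122, 87, 65, 71, 81, 71, 72, 76, 83, 92, 99, 112, 119, 116, 110, 98, 112, 142, 144, 159, 175, 175, 172, 178, 169, 173, 176, 172, 174]
```

Measured in the tool frame, the holder centre is at (y,z) = (1.1, 1.1) mm and the pin is at (0.7, 2.3) mm. I'll correct for that, then descend in steps.

>>> carry_out([
  [0, 0.013, -0.04, 0, 0, 0],
  [0.4, 0, 0, 0, 0, 0],
  [0.4, 0, 0, 0, 0, 0],
  [0.3, 0, 0, 0, 0, 0],
  [0, 0, 0, 0, 0, 0],
])

```text
clock: 7.7
tool_pos: [0.6095, 0.1929, 0.1089]
tool_rot: [[-0.004, -0.149, -0.989], [-0.001, -0.989, 0.149], [-1.0, 0.002, 0.003]]
force: [-0.1, -0.4, -0.6]
opening: 0.141
```

```bash
python3 snap.py wrist w6; python3 hold.py w6.npz; python3 -c "
from bench import ctrl;o=ctrl.get_obs();print(o['force'],o['moment'])"
```

```text
7.7 [0.6095 0.1929 0.1089] [[-0.004, -0.149, -0.989], [-0.001, -0.989, 0.149], [-1.0, 0.002, 0.003]] 0.141 [  -5.4   30.1  -21.1   84.3   11.2   67.9 -126.8]
holder top 1811 [0.6117 0.1921 0.0607] (array([608. , 192.7]), array([31.5, 32. ]), 81.0) tool yz (array([0.3, 1.3]), array([31.5, 32. ]), 0.5)
pin -0.03 1063 [-0.027   0.0005 -0.0004] -0.0069 0.007 zmin -0.0122
pin -0.01 314 [-0.006   0.0002 -0.0046] -0.0069 0.007 zmin -0.0118
pin 0.0 67 [ 0.0069  0.0007 -0.0017] -0.0041 0.0061 zmin -0.0045
pin 0.012 123 [ 0.0177  0.0006 -0.0007] -0.003 0.004 zmin -0.0019
pin 0.024 91 [ 0.0299  0.0007 -0.0005] -0.0028 0.0042 zmin -0.0017
pin 0.036 695 [ 0.0474 -0.0003 -0.0034] -0.007 0.007 zmin -0.0147
pin 0.05 203 [ 0.0548  0.0002 -0.0071] -0.007 0.007 zmin -0.0148
[ 0.28494759  0.03514618 -0.95769316] [ 0.00054864  0.01309041 -0.01811759]
```

View pics/hc_w6.png

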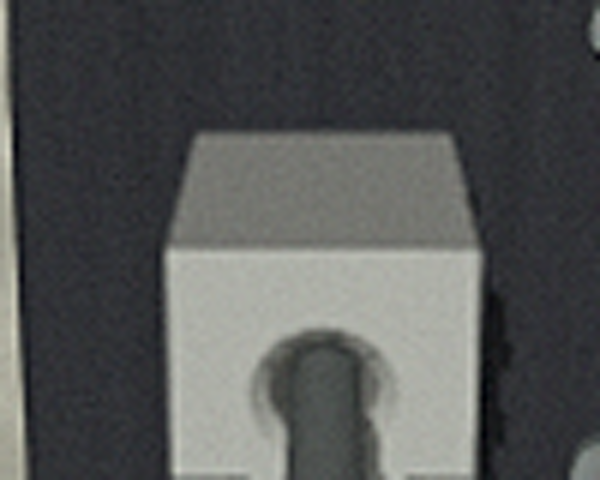

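The pin is in the mouth with no side force. I'll continue down.

>>> carry_out([
  [0.3, 0, 0, 0, 0, 0],
  [0.3, 0, 0, 0, 0, 0],
  [0.2, 0, 0, 0, 0, 0],
  [0.1, 0, 0, 0, 0, 0],
  [0, 0, 0, 0, 0, 0],
])

```text
clock: 8.25
tool_pos: [0.6104, 0.1933, 0.0836]
tool_rot: [[-0.001, -0.149, -0.989], [-0.0, -0.989, 0.149], [-1.0, 0.0, 0.001]]
force: [0.6, -0.2, -0.7]
opening: 0.142
```

>>> carry_out([
  [0.08, 0, 0, 0, 0, 0],
  [0.05, 0, 0, 0, 0, 0],
  [0, 0, 0, 0, 0, 0],
])

```text
clock: 8.55
tool_pos: [0.6116, 0.1937, 0.0821]
tool_rot: [[0.002, -0.149, -0.989], [0.001, -0.989, 0.149], [-1.0, -0.001, -0.002]]
force: [-1.0, -1.5, 6.7]
opening: 0.145
```

The 6.7 N upward force shows the foot is on the floor of the hole. I'll release and lift.

>>> carry_out([
  [0, 0, 0, 0, 0, 0],
  [0, 0, 0, 0, 0, 0],
  [0, 0, 0, 0, 0, 0],
  [0, 0, 0, 0, 0, 0],
], jaw=0.1)

```text
clock: 8.95
tool_pos: [0.6107, 0.1934, 0.0803]
tool_rot: [[-0.0, -0.149, -0.989], [0.0, -0.989, 0.149], [-1.0, 0.0, 0.0]]
force: [-0.4, -0.6, 0.5]
opening: 0.448
```

>>> carry_out([
  [-0.5, 0, 0, 0, 0, 0],
  [-1, 0, 0, 0, 0, 0],
  [-1, 0, 0, 0, 0, 0],
  [-1, 0, 0, 0, 0, 0],
  [-0.8, 0, 0, 0, 0, 0],
])

```text
clock: 9.45
tool_pos: [0.6112, 0.1938, 0.2129]
tool_rot: [[0.003, -0.148, -0.989], [0.001, -0.989, 0.148], [-1.0, -0.001, -0.002]]
force: [-0.0, 0.5, 0.6]
opening: 0.449
```

```bash
python3 snap.py wrist w7; python3 snap.py side s7;python3 snap.py top t7; python3 - <<'E'
from h import *
s=load('w7.npz');X,W=wpts(s)
m=(abs(W[...,0]-.608)<.02)&(abs(W[...,1]-.193)<.02)
for lo,hi in[(.098,.116),(.058,.064)]:
    k=m&(W[...,2]>lo)&(W[...,2]<hi);print(k.sum(),W[k].mean(0).round(4),W[k][:,2].max(),rect(W[k]))
s=load('s7.npz')
cv2.imwrite('pics/s7c.png',cv2.resize(s['image'][90:180,220:320],None,fx=6,fy=6,interpolation=cv2.INTER_CUBIC))
E
```

```text
9.45 [0.6112 0.1938 0.2129] [[0.003, -0.148, -0.989], [0.001, -0.989, 0.148], [-1.0, -0.001, -0.002]] 0.449 [  -5.3   26.   -21.8   76.6    9.6   79.  -125.5]
9.5 [0.6126 0.1944 0.2173] [[0.008, -0.149, -0.989], [0.003, -0.989, 0.149], [-1.0, -0.004, -0.007]] 0.449 [  -5.3   25.8  -21.8   76.3    9.5   79.1 -125.5]
9.55 [0.6126 0.1945 0.2154] [[0.008, -0.149, -0.989], [0.003, -0.989, 0.149], [-1.0, -0.004, -0.007]] 0.452 [  -5.3   25.9  -21.8   76.5    9.6   78.9 -125.5]
305 [0.6077 0.1871 0.109 ] 0.11267078200404745 (array([606.9, 187.4]), array([14.2, 13.3]), 75.3)
774 [0.6116 0.1941 0.0608] 0.06341061859603464 (array([607.9, 192.5]), array([30.9, 31.6]), 81.4)
```

View pics/w7.png

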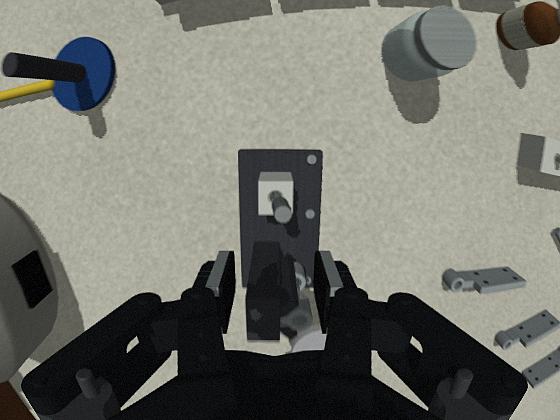

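View pics/s7c.png

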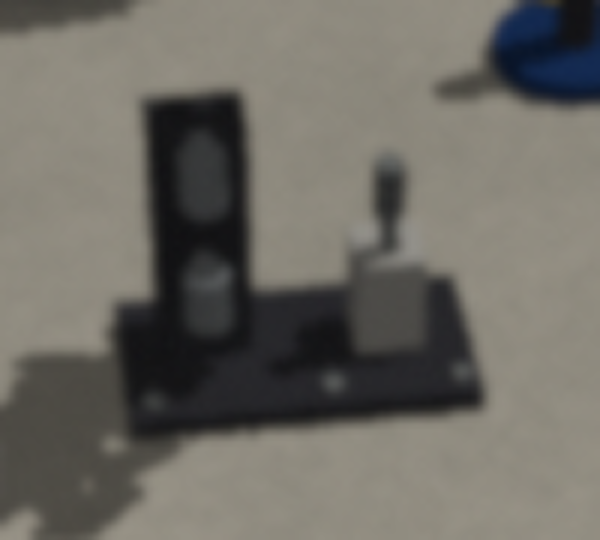

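The pin stands in the holder with its head at z = 0.1127 (112 expected when home). It leans about 0.06 rad, within the limit. Next I'll move to the leftmost leaf.

>>> carry_out([
  [0, 0.5, 0.2, 0, 0, 0],
  [0, 0.9, 0.39, 0, 0, 0],
  [0, 0.9, 0.39, 0, 0, 0],
  [0, 0.9, 0.39, 0, 0, 0],
  [0, 0.9, 0.39, 0, 0, 0],
])

```text
clock: 10.1
tool_pos: [0.539, 0.0786, 0.2087]
tool_rot: [[-0.001, -0.149, -0.989], [-0.0, -0.989, 0.149], [-1.0, 0.0, 0.001]]
force: [0.1, -0.0, 0.5]
opening: 0.451
```

>>> carry_out([
  [0, 0.9, 0.39, 0, 0, 0],
  [0, 0.9, 0.39, 0, 0, 0],
  [0, 0.9, 0.39, 0, 0, 0],
  [0, 0.9, 0.39, 0, 0, 0],
  [0, 0.9, 0.39, 0, 0, 0],
])

```text
clock: 10.6
tool_pos: [0.461, -0.0461, 0.2089]
tool_rot: [[-0.001, -0.149, -0.989], [0.0, -0.989, 0.149], [-1.0, -0.0, 0.001]]
force: [0.2, 0.3, -0.7]
opening: 0.449
```

>>> carry_out([
  [0, 0.9, 0.39, -0.5, 0, 0],
  [0, 0.3, 0.1, -1, 0, 0],
  [0, 0, 0, -1, 0, 0],
  [0, 0, 0, -1, 0, 0],
  [0, 0, 0, -1, 0, 0],
])

```text
clock: 11.1
tool_pos: [0.4423, -0.0788, 0.2089]
tool_rot: [[-0.001, 0.3, -0.954], [0.0, -0.954, -0.3], [-1.0, -0.001, 0.001]]
force: [0.2, 0.2, 0.4]
opening: 0.448
```

>>> carry_out([
  [0, 0, 0, -1, 0, 0],
  [0, 0, 0, -1, 0, 0],
  [0, 0, 0, -1, 0, 0],
  [0, 0, 0, -1, 0, 0],
  [0, 0, 0, -1, 0, 0],
])

```text
clock: 11.6
tool_pos: [0.4423, -0.0787, 0.2089]
tool_rot: [[-0.001, 0.721, -0.693], [0.0, -0.693, -0.721], [-1.0, -0.001, 0.001]]
force: [-0.1, 0.7, 0.0]
opening: 0.45
```

>>> carry_out([
  [0, 0, 0, -1, 0, 0],
  [0, 0, 0, -1, 0, 0],
  [0, 0, 0, -1, 0, 0],
  [0, 0, 0, -1, 0, 0],
  [0, 0, 0, -1, 0, 0],
])

```text
clock: 12.1
tool_pos: [0.4423, -0.0787, 0.2089]
tool_rot: [[-0.001, 0.965, -0.263], [0.0, -0.263, -0.965], [-1.0, -0.001, 0.0]]
force: [0.2, -0.1, -0.2]
opening: 0.451
```

>>> carry_out([
  [0, 0, 0, -1, 0, 0],
  [0, 0, 0, -0.3, 0, 0],
  [0, 0, 0, 0, 0, 0],
  [0, 0, 0, 0, 0, 0],
])

```text
clock: 12.5
tool_pos: [0.4428, -0.0788, 0.2093]
tool_rot: [[-0.0, 0.99, -0.142], [0.0, -0.142, -0.99], [-1.0, -0.0, -0.0]]
force: [-0.5, -0.5, 0.2]
opening: 0.447
```

```bash
python3 snap.py wrist w8
```

```text
12.5 [ 0.4428 -0.0788  0.2093] [[-0.0, 0.99, -0.142], [0.0, -0.142, -0.99], [-1.0, -0.0, -0.0]] 0.447 [ 20.9   1.7 -15.1 105.8   0.5  72.5  -2.5]
```

View pics/w8.png

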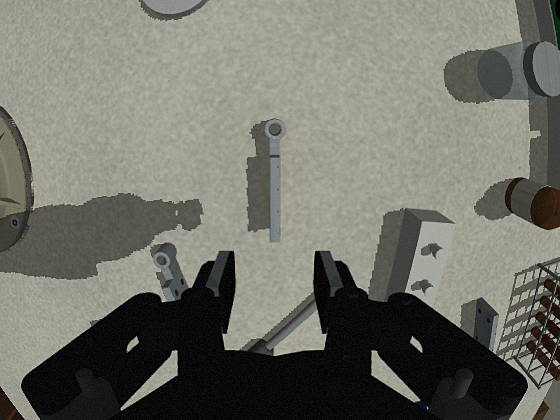

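The leaf is dead ahead, with its knuckle at (275,129) and its plate running down to (275,242). I'll measure it in the tool frame.

```bash
cat > leaf.py <<'E'
import sys
from h import *
s=load(sys.argv[1]);X,W=wpts(s)
r=(abs(W[...,0]-.44)<.04)&(W[...,1]>-.145)&(W[...,1]<.02)
k=r&(W[...,2]>.045)&(W[...,2]<.055)&(abs(X[...,1])<.02);print('plate',k.sum(),W[k][:,2].mean(),rect(W[k]),'tool',rect(X[k][:,1:]))
k=r&(W[...,2]>.025)&(W[...,2]<.034)&(X[...,2]<-.052);print('knuck',k.sum(),rect(W[k]),'tool',rect(X[k][:,1:]))
k=r&(W[...,2]>.02)&(W[...,2]<.06)&(abs(X[...,1])<.02);print('all',rect(W[k]),'tool',rect(X[k][:,1:]))
E
python3 leaf.py w8.npz
```

```text
plate 875 0.04887929613182431 (array([442.5, -89.1]), array([84.5,  9.7]), 81.7) tool (array([ 1.3, 10.3]), array([ 9.7, 84.5]), 0.2)
knuck 190 (array([451.9, -19.8]), array([15. , 20.7]), 82.0) tool (array([  0.8, -59.6]), array([15. , 20.7]), 89.9)
all (array([444.4, -71.6]), array([119.7,  20.7]), 81.7) tool (array([ 0.6, -7.3]), array([ 20.7, 119.7]), 0.2)
```

>>> carry_out([
  [0.7, 0.043, -0.04, 0, 0, 0],
  [1, 0, 0, 0, 0, 0],
  [1, 0, 0, 0, 0, 0],
  [1, 0, 0, 0, 0, 0],
  [0, 0, 0, 0, 0, 0],
])

```text
clock: 13.05
tool_pos: [0.4414, -0.0774, 0.095]
tool_rot: [[-0.007, 0.99, -0.141], [0.001, -0.141, -0.99], [-1.0, -0.007, -0.0]]
force: [-0.5, 0.4, 0.0]
opening: 0.447
```

```bash
python3 snap.py wrist w9; python3 leaf.py w9.npz
```

```text
13.05 [ 0.4414 -0.0774  0.095 ] [[-0.007, 0.99, -0.141], [0.001, -0.141, -0.99], [-1.0, -0.007, -0.0]] 0.447 [ 20.3   8.5 -15.5 114.3   2.6  57.9  -4.5]
plate 1906 0.04876409710302994 (array([442.1, -89.5]), array([85.5,  9.9]), 81.7) tool (array([ 2.7, 11.9]), array([ 9.9, 85.5]), 0.2)
knuck 401 (array([451.8, -19.2]), array([14.1, 21.2]), 81.9) tool (array([  2.6, -59. ]), array([21.2, 14.1]), 0.0)
all (array([441.8, -71.3]), array([121. ,  21.2]), 78.9) tool (array([-0.1, -6.1]), array([ 21.2, 121. ]), 3.1)
```

View pics/w9.png

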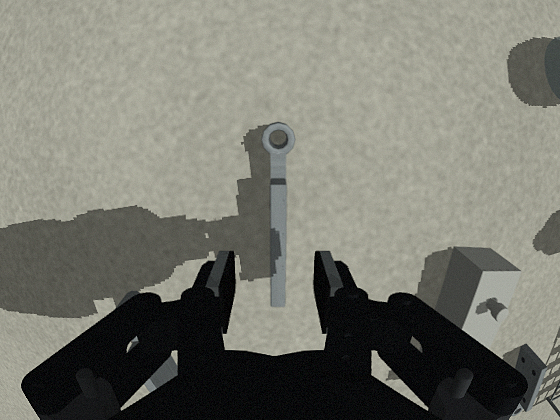

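>>> carry_out([
  [0.7, 0.02, 0, 0, 0, 0],
  [0.9, 0, 0, 0, 0, 0],
  [0.7, 0, 0, 0, 0, 0],
  [0.35, 0, 0, 0, 0, 0],
  [0, 0, 0, 0, 0, 0],
])

```text
clock: 13.6
tool_pos: [0.4451, -0.0779, 0.0191]
tool_rot: [[-0.001, 0.99, -0.14], [0.0, -0.14, -0.99], [-1.0, -0.001, -0.0]]
force: [-0.4, 0.2, -0.3]
opening: 0.452
```

>>> carry_out([
  [0, 0, 0, 0, 0, 0],
  [0, 0, 0, 0, 0, 0],
])

```text
clock: 13.8
tool_pos: [0.4462, -0.078, 0.0204]
tool_rot: [[0.002, 0.99, -0.14], [-0.0, -0.14, -0.99], [-1.0, 0.002, 0.0]]
force: [-0.3, -0.1, -0.6]
opening: 0.453
```

>>> carry_out([
  [0.17, 0, 0, 0, 0, 0],
  [0, 0, 0, 0, 0, 0],
  [0, 0, 0, 0, 0, 0],
])

```text
clock: 14.1
tool_pos: [0.4449, -0.0779, 0.0139]
tool_rot: [[-0.0, 0.99, -0.14], [0.0, -0.14, -0.99], [-1.0, -0.0, -0.0]]
force: [-0.1, 0.1, 0.1]
opening: 0.451
```

>>> carry_out([
  [0, 0, 0, 0, 0, 0],
  [0, 0, 0, 0, 0, 0],
  [0, 0, 0, 0, 0, 0],
  [0, 0, 0, 0, 0, 0],
  [0, 0, 0, 0, 0, 0],
], jaw=1)

```text
clock: 14.6
tool_pos: [0.4451, -0.0779, 0.014]
tool_rot: [[0.0, 0.99, -0.14], [0.0, -0.14, -0.99], [-1.0, 0.0, -0.0]]
force: [-1.0, 0.8, 0.6]
opening: 0.109
```

```bash
python3 snap.py wrist w10; python3 leaf.py w10.npz
```

```text
14.6 [ 0.4451 -0.0779  0.014 ] [[0.0, 0.99, -0.14], [0.0, -0.14, -0.99], [-1.0, 0.0, -0.0]] 0.109 [ 19.3  15.7 -14.9 118.2   5.5  46.7  -6.9]
plate 4056 0.04906145179232749 (array([443. , -73.8]), array([55.3, 34.3]), 61.8) tool (array([-2.6, -3.7]), array([34.3, 55.3]), 20.2)
knuck 1097 (array([453.7, -19.1]), array([14.8, 21.4]), 82.0) tool (array([  0.3, -59.4]), array([21.4, 14.8]), 0.0)
all (array([450. , -58.5]), array([91.7, 38.4]), 71.2) tool (array([  2.1, -19.9]), array([38.4, 91.7]), 10.8)
```

View pics/w10.png

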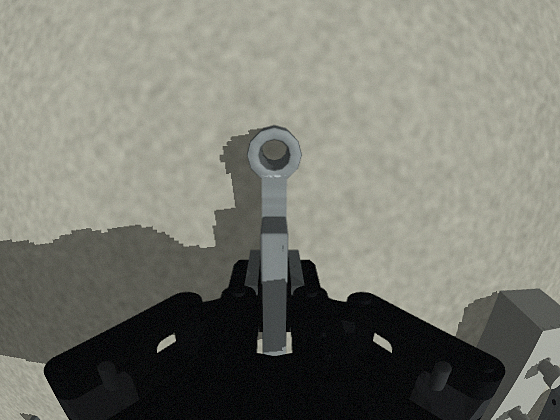

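Gripped. I'll lift about 73 mm and move to an approach point about 70 mm in front of the gap.

>>> carry_out([
  [-0.5, 0, 0, 0, 0, 0],
  [-1, 0, 0, 0, 0, 0],
  [-0.93, 0, 0, 0, 0, 0],
  [0, 0, 0, 0, 0, 0],
  [0, 0.1, -0.4, 0, 0, 0],
])

```text
clock: 15.15
tool_pos: [0.4493, -0.0677, 0.0866]
tool_rot: [[0.0, 0.99, -0.142], [-0.001, -0.142, -0.99], [-1.0, 0.0, 0.001]]
force: [0.2, 0.5, -2.6]
opening: 0.112
```

>>> carry_out([
  [0, 0.25, -0.95, 0, 0, 0],
  [0, 0.25, -0.95, 0, 0, 0],
  [0, 0.25, -0.95, 0, 0, 0],
  [0, 0.25, -0.95, 0, 0, 0],
  [0, 0.15, -0.6, 0, 0, 0],
])

```text
clock: 15.65
tool_pos: [0.5016, 0.0631, 0.085]
tool_rot: [[-0.003, 0.991, -0.137], [0.001, -0.137, -0.991], [-1.0, -0.003, -0.001]]
force: [0.1, 0.4, -2.2]
opening: 0.106
```

>>> carry_out([
  [0, 0, 0, 0, 0, 0],
  [0, 0, 0, 0, 0, 0],
  [0, 0, 0, 0, 0, 0],
  [0, 0, 0, 0, 0, 0],
])

```text
clock: 16.05
tool_pos: [0.5017, 0.0586, 0.0862]
tool_rot: [[-0.001, 0.99, -0.141], [-0.0, -0.141, -0.99], [-1.0, -0.001, 0.001]]
force: [1.2, -0.5, -1.7]
opening: 0.111
```

```bash
python3 snap.py wrist w11; python3 snap.py side s11
```

```text
16.05 [0.5017 0.0586 0.0862] [[-0.001, 0.99, -0.141], [-0.0, -0.141, -0.99], [-1.0, -0.001, 0.001]] 0.111 [  7.7  16.  -20.8 107.    6.6  58.3 -23.9]
16.1 [0.5019 0.0586 0.0865] [[-0.0, 0.99, -0.141], [-0.0, -0.141, -0.99], [-1.0, -0.0, 0.0]] 0.109 [  7.7  16.  -20.8 107.    6.6  58.3 -23.9]
```

View pics/w11.png

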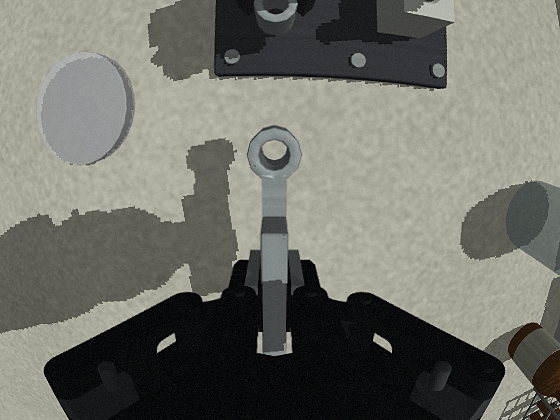

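View pics/s11.png

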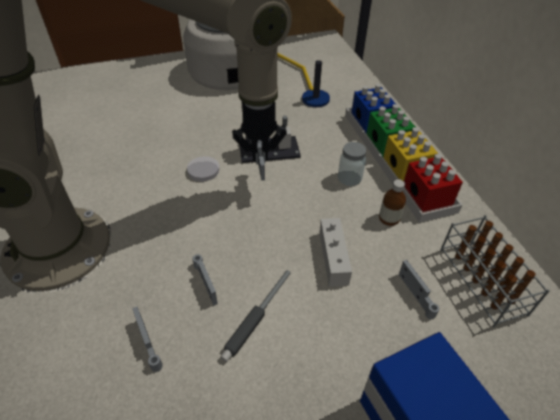

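The wrist view shows the leaf bore at (274,151) and the post's upper knuckle at the top edge, about (277,8).

```bash
cat > post.py <<'E'
import sys
from h import *
from scipy.optimize import least_squares
s=load(sys.argv[1]);X,W=wpts(s)
# leaf knuckle top ring : tool x ~ -.016
k=(abs(X[...,0]+.016)<.004)&(abs(X[...,1])<.02)&(X[...,2]<-.042)&(X[...,2]>-.075)
q=X[k];print('leaf knuckle',k.sum(),q[:,0].mean().round(4),'y',q[:,1].min().round(4),q[:,1].max().round(4),'zmin',q[:,2].min().round(4))
f=least_squares(lambda c:0 if 0 else np.array([0]),[0]) if 0 else None
k=(abs(W[...,2]-.134)<.004)&(X[...,2]<-.09)&(abs(X[...,1])<.04)
if k.sum():
    q=X[k];print('post knuckle top',k.sum(),W[k][:,2].mean().round(4),'y',q[:,1].min().round(4),q[:,1].max().round(4),q[:,2].min().round(4),'zmax',q[:,2].max().round(4))
k=(abs(W[...,2]-.0122)<.0025)&(X[...,2]<-.05)&(abs(X[...,1]-.04)<.15)&(s['image'].max(-1)<80)
q=X[k];
if k.sum():
    print('plate',k.sum(),'y',np.percentile(q[:,1],[.3,99.7]).round(4),'z',q[:,2].max().round(4),rect(q[:,1:]))
    for a,b in [(-.03,0),(0,.03),(.03,.06),(.06,.09),(.09,.12)]:
        j=(q[:,1]>a)&(q[:,1]<b)
        if j.sum(): print('  edge y',a,np.percentile(q[j,2],99.5).round(4))
print('leaf bore px pred',wproj(s,np.array([-.016,.0003,-.056])),'post axis top pred')
E
python3 post.py w11.npz
```

```text
leaf knuckle 1833 -0.0147 y -0.0104 0.011 zmin -0.0666
plate 12760 y [-0.0388  0.1236] z -0.0973 (array([  42.5, -127.2]), array([164.2,  58.5]), 0.6)
  edge y -0.03 -0.0994
  edge y 0 -0.099
  edge y 0.03 -0.0987
  edge y 0.06 -0.0984
  edge y 0.09 -0.0979
leaf bore px pred [273.93588097 154.36150009] post axis top pred
```

>>> carry_out([
  [-0.02, 0.01, -0.5, 0, 0, 0],
  [0, 0, -0.5, 0, 0, 0],
  [0, 0, -0.4, 0, 0, 0],
  [0, 0, 0, 0, 0, 0],
  [0, 0, 0, 0, 0, 0],
])

```text
clock: 16.65
tool_pos: [0.5082, 0.1006, 0.0872]
tool_rot: [[-0.0, 0.99, -0.139], [-0.0, -0.139, -0.99], [-1.0, -0.0, 0.0]]
force: [0.2, -0.2, -1.9]
opening: 0.113
```

```bash
python3 snap.py wrist w12;  python3 post.py w12.npz; python3 -c "
from bench import ctrl;o=ctrl.get_obs();print(o['force'],o['moment'])"
```

```text
16.65 [0.5082 0.1006 0.0872] [[-0.0, 0.99, -0.139], [-0.0, -0.139, -0.99], [-1.0, -0.0, 0.0]] 0.113 [  3.9  17.5 -21.9 105.    7.5  58.9 -29. ]
leaf knuckle 1841 -0.0147 y -0.0104 0.0111 zmin -0.0666
post knuckle top 6690 0.133 y -0.0214 0.0227 -0.1078 zmax -0.09
plate 13752 y [-0.0391  0.123 ] z -0.0551 (array([  42.3, -100.3]), array([164. ,  89.3]), 0.5)
  edge y -0.03 -0.0572
  edge y 0 -0.0565
  edge y 0.03 -0.0564
  edge y 0.06 -0.0559
  edge y 0.09 -0.0554
leaf bore px pred [273.94125015 154.35971642] post axis top pred
[-0.04743417  0.13828988 -2.29732756] [-0.00609342 -0.01920751  0.02025945]
```

View pics/w12.png

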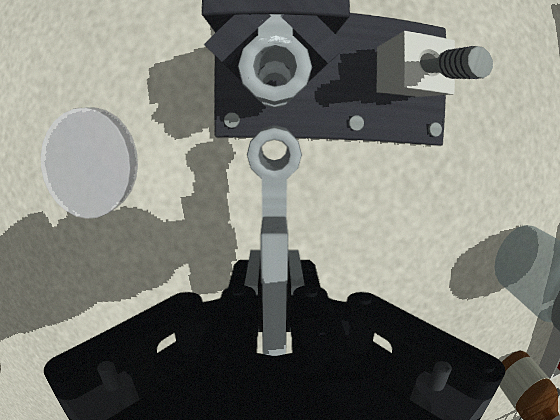

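```bash
python3 - <<'E'
from h import *
s=load('w12.npz');X,W=wpts(s)
v,u=np.mgrid[:420,:560]
k=(abs(W[...,2]-.1335)<.004)&(u>232)&(u<318)&(v>36)&(v<108)
q=X[k];print(k.sum(),W[k][:,2].mean(),q[:,1:].min(0),q[:,1:].max(0))
for z in range(-105,-70,3):
    j=abs(q[:,2]*1000-z)<1
    if j.sum(): print(z,q[j,1].min().round(4),q[j,1].max().round(4),j.sum())
# project candidate ring
im=s['image'].copy();th=np.linspace(0,2*np.pi,200)
for zc in(-.0865,):
    for xt in (-.0468,):
        for r,c in((.011,(0,0,255)),(.006,(0,255,0))):
            p=wproj(s,np.stack([np.full(200,xt),.0006+r*np.cos(th),zc+r*np.sin(th)],-1))
            cv2.polylines(im,[np.round(p*16).astype(np.int32)],True,c,1,cv2.LINE_AA,4)
for r,c in((.011,(0,0,255)),(.006,(0,255,0))):
    p=wproj(s,np.stack([np.full(200,-.016),.0003+r*np.cos(th),-.0557+r*np.sin(th)],-1))
    cv2.polylines(im,[np.round(p*16).astype(np.int32)],True,c,1,cv2.LINE_AA,4)
cv2.imwrite('pics/r12.png',cv2.resize(im[20:200,200:350],None,fx=3.3,fy=3.3,interpolation=cv2.INTER_CUBIC))
E
```

```text
3097 0.13247298569933624 [-0.01194587 -0.09557613] [ 0.01306585 -0.0751648 ]
-96 -0.0117 0.0126 24
-93 -0.0117 0.0129 509
-90 -0.0119 0.0131 301
-87 -0.0106 0.0112 230
-84 -0.01 0.0109 230
-81 -0.0094 0.0105 300
-78 -0.0071 0.008 316
-75 -0.0023 0.0033 45
```

View pics/r12.png

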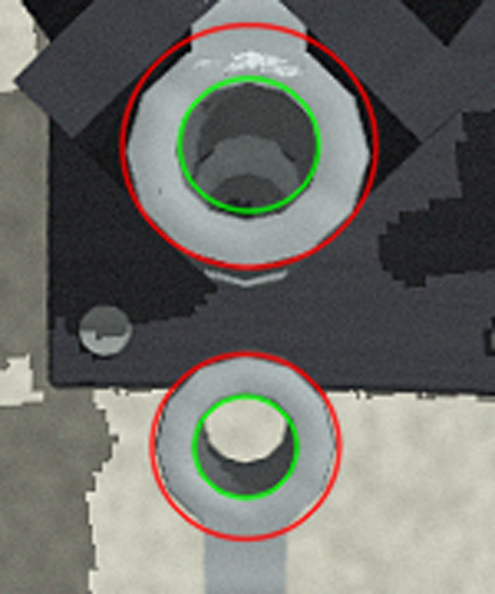

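The overlay fits both rings. The remaining travel is about 30.5 mm, with sideways error under 0.5 mm.

>>> carry_out([
  [0, 0.01, -0.35, 0, 0, 0],
  [0, 0, -0.35, 0, 0, 0],
  [0, 0, -0.2, 0, 0, 0],
  [0, 0, -0.1, 0, 0, 0],
  [0, 0, 0, 0, 0, 0],
])

```text
clock: 17.2
tool_pos: [0.5128, 0.1314, 0.0873]
tool_rot: [[-0.0, 0.99, -0.138], [0.0, -0.138, -0.99], [-1.0, -0.0, -0.0]]
force: [0.3, 0.1, -2.2]
opening: 0.111
```

>>> carry_out([
  [0, 0, 0, 0, 0, 0],
  [0, 0, 0, 0, 0, 0],
])

```text
clock: 17.4
tool_pos: [0.5128, 0.1303, 0.0873]
tool_rot: [[-0.0, 0.99, -0.14], [-0.0, -0.14, -0.99], [-1.0, -0.0, 0.0]]
force: [0.7, -0.4, -2.3]
opening: 0.112
```

```bash
python3 snap.py wrist w13; python3 snap.py side s13; python3 -c "
from bench import ctrl;o=ctrl.get_obs();print(o['clock'],o['tool_pos'],o['force'],o['moment'])"; python3 - <<'E'
from h import *
s=load('w13.npz');X,W=wpts(s)
v,u=np.mgrid[:420,:560]
k=(abs(W[...,2]-.1335)<.004)&(X[...,2]>-.068)&(abs(X[...,1])<.014)&(v<200)&(X[...,2]<-.03)
q=X[k];print(k.sum(),W[k][:,2].mean(),q[:,1:].min(0),q[:,1:].max(0))
im=s['image'].copy();th=np.linspace(0,2*np.pi,200)
for r,c in((.011,(0,0,255)),(.006,(0,255,0))):
    p=wproj(s,np.stack([np.full(200,-.0468),.0003+r*np.cos(th),-.0557+r*np.sin(th)],-1))
    cv2.polylines(im,[np.round(p*16).astype(np.int32)],True,c,1,cv2.LINE_AA,4)
cv2.imwrite('pics/r13.png',cv2.resize(im[40:220,200:350],None,fx=3.3,fy=3.3,interpolation=cv2.INTER_CUBIC))
s=load('s13.npz');cv2.imwrite('pics/s13c.png',cv2.resize(s['image'][80:200,200:330],None,fx=5,fy=5,interpolation=cv2.INTER_CUBIC))
E
```

```text
17.4 [0.5128 0.1303 0.0873] [[-0.0, 0.99, -0.14], [-0.0, -0.14, -0.99], [-1.0, -0.0, 0.0]] 0.112 [  1.2  18.8 -22.5 103.4   8.3  59.4 -32.5]
17.45 [0.5128 0.1303 0.0873] [[-0.0, 0.99, -0.14], [-0.0, -0.14, -0.99], [-1.0, -0.0, 0.0]] 0.108 [  1.2  18.8 -22.5 103.4   8.3  59.4 -32.5]
17.5 [0.5128424  0.13035212 0.08734357] [-0.72584519 -0.2344546  -1.88313461] [ 0.00479082  0.01462643 -0.02145001]
3864 0.13264022739563985 [-0.0139899  -0.06799561] [ 0.0139949  -0.04584883]
```

View pics/r13.png

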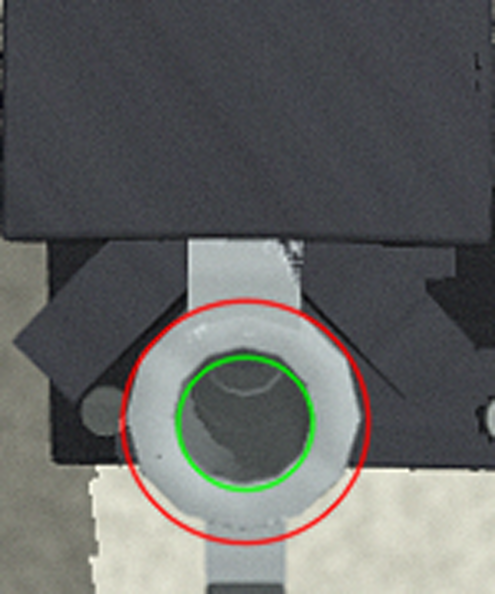

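View pics/s13c.png

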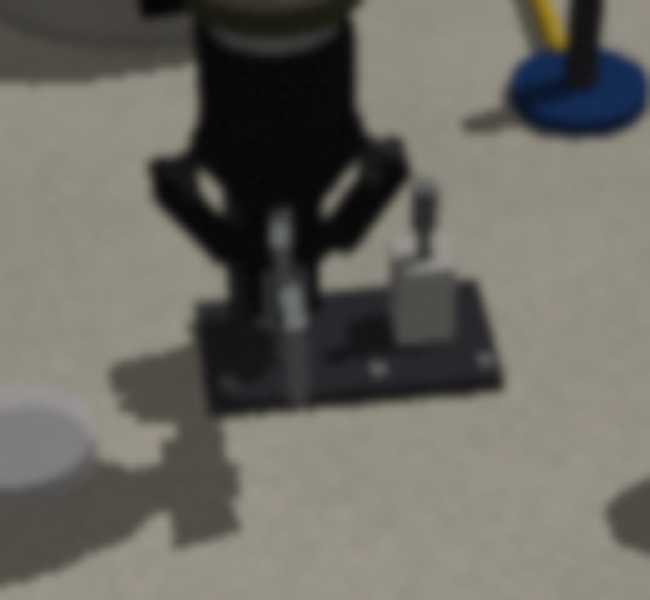

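I'm about 1 mm short, with no contact force. I'll advance 1 mm and check again.

>>> carry_out([
  [0, 0, -0.035, 0, 0, 0],
  [0, 0, 0, 0, 0, 0],
  [0, 0, 0, 0, 0, 0],
  [0, 0, 0, 0, 0, 0],
])

```text
clock: 17.9
tool_pos: [0.513, 0.1318, 0.0873]
tool_rot: [[0.0, 0.99, -0.139], [0.0, -0.139, -0.99], [-1.0, 0.0, -0.0]]
force: [0.3, -0.5, -1.3]
opening: 0.108
```

```bash
python3 snap.py wrist w14; python3 snap.py side s14; python3 snap.py top t14; python3 - <<'E'
from bench import ctrl
from h import *
for i in range(1):
    o=ctrl.get_obs();print(o['clock'],np.round(o['tool_pos'],4),np.round(o['force'],2),np.round(o['moment'],3),o['opening'])
s=load('w14.npz');X,W=wpts(s)
v,u=np.mgrid[:420,:560]
k=(abs(W[...,2]-.1335)<.004)&(X[...,2]>-.061)&(abs(X[...,1])<.014)&(v<200)&(X[...,2]<-.03)
q=X[k];print('post ring front z',q[:,2].max(),'y',q[:,1].min(),q[:,1].max())
k=(abs(W[...,2]-.11)<.006)&(abs(W[...,0]-.608)<.03)&(abs(W[...,1]-.19)<.03);print('pin head',k.sum(),rect(W[k]) if k.sum() else '',W[k][:,2].max() if k.sum() else '')
a,b=load('t14.npz'),load('top0.npz')
im=s['image'].copy();th=np.linspace(0,2*np.pi,200)
for r,c in((.011,(0,0,255)),(.006,(0,255,0))):
    p=wproj(s,np.stack([np.full(200,-.0468),.0003+r*np.cos(th),-.0557+r*np.sin(th)],-1))
    cv2.polylines(im,[np.round(p*16).astype(np.int32)],True,c,1,cv2.LINE_AA,4)
cv2.imwrite('pics/r14.png',np.hstack([cv2.resize(x[40:190,200:350],None,fx=2.6,fy=2.6,interpolation=cv2.INTER_CUBIC) for x in (im,s['image'])]))
cv2.imwrite('pics/s14c.png',cv2.resize(load('s14.npz')['image'][80:180,220:320],None,fx=6,fy=6,interpolation=cv2.INTER_CUBIC))
E
```

```text
17.9 [0.513  0.1318 0.0873] [[0.0, 0.99, -0.139], [0.0, -0.139, -0.99], [-1.0, 0.0, -0.0]] 0.108 [  1.1  18.9 -22.6 103.3   8.3  59.4 -32.6]
17.95 [0.513  0.1317 0.0873] [[0.0, 0.99, -0.14], [0.0, -0.14, -0.99], [-1.0, 0.0, -0.0]] 0.11 [  1.1  18.9 -22.6 103.3   8.3  59.4 -32.6]
18.0 [0.513  0.1317 0.0873] [[0.0, 0.99, -0.14], [0.0, -0.14, -0.99], [-1.0, 0.0, -0.0]] 0.107 [  1.1  18.9 -22.6 103.3   8.3  59.4 -32.6]
18.05 [0.513  0.1318 0.0873] [-1.31  0.14 -0.85] [-0.034 -0.012  0.004] 0.1077106649414455
post ring front z -0.04556951776208166 y -0.01398330551893413 0.013983712591850446
pin head 894 (array([605.7, 187.4]), array([13.7, 14.8]), 44.7) 0.11269373471365125
```

View pics/r14.png

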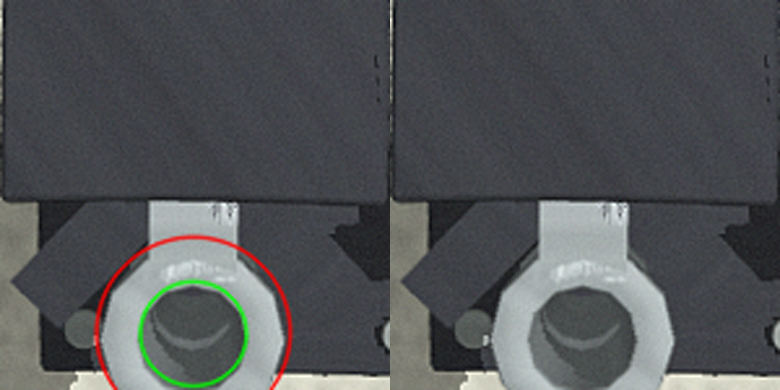

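View pics/t14.png

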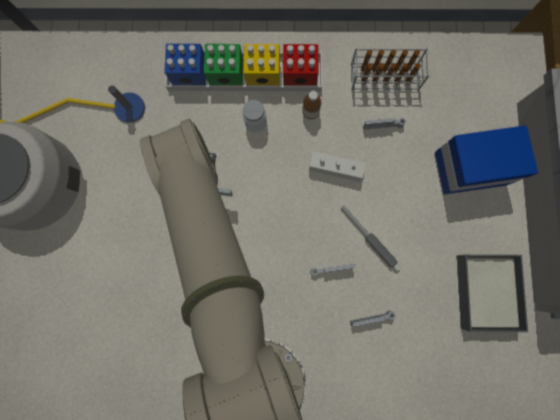

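View pics/s14c.png

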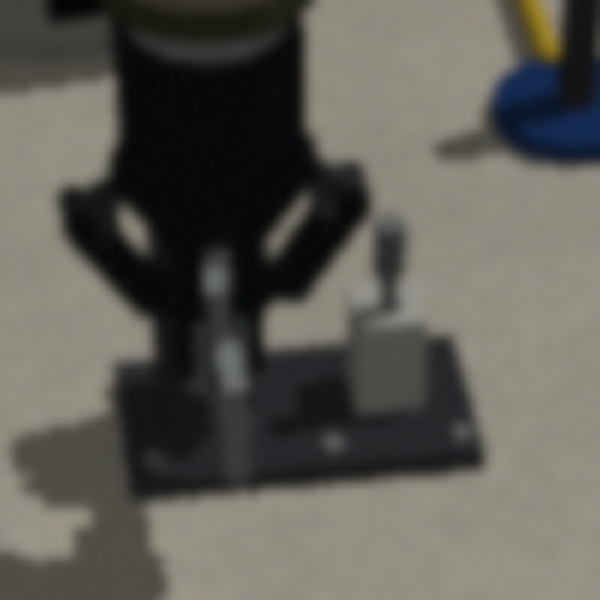

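The holes line up in view. As an independent check, I'll make a small touch test against the V saddle, which should stop the barrel about 1 mm past the axis.

>>> carry_out([
  [0, 0, -0.025, 0, 0, 0],
  [0, 0, 0, 0, 0, 0],
  [0, 0, 0, 0, 0, 0],
])

```text
clock: 18.35
tool_pos: [0.513, 0.1324, 0.0873]
tool_rot: [[-0.0, 0.99, -0.14], [-0.0, -0.14, -0.99], [-1.0, -0.0, 0.0]]
force: [-1.4, -0.6, -1.6]
opening: 0.111
```

>>> carry_out([
  [0, 0, -0.025, 0, 0, 0],
  [0, 0, 0, 0, 0, 0],
  [0, 0, 0, 0, 0, 0],
])

```text
clock: 18.65
tool_pos: [0.513, 0.1324, 0.0872]
tool_rot: [[-0.001, 0.99, -0.14], [-0.001, -0.14, -0.99], [-1.0, -0.001, 0.001]]
force: [-3.3, -5.0, 0.9]
opening: 0.114
```

I touched the saddle at y = 0.1324, 0.6 mm beyond the previous pose, so that pose was within about 0.5 mm of the axis. I'll back off to it, with a 0.3 mm shift away from the flank that touched.

>>> carry_out([
  [0, -0.01, 0.057, 0, 0, 0],
  [0, 0, 0, 0, 0, 0],
  [0, 0, 0, 0, 0, 0],
  [0, 0, 0, 0, 0, 0],
  [0, 0, 0, 0, 0, 0],
])

```text
clock: 19.15
tool_pos: [0.5127, 0.1319, 0.0874]
tool_rot: [[0.0, 0.99, -0.139], [0.0, -0.139, -0.99], [-1.0, 0.0, -0.0]]
force: [0.3, -0.9, -1.1]
opening: 0.109
```

```bash
python3 snap.py wrist w15; python3 - <<'E'
from bench import ctrl
from h import *
o=ctrl.get_obs();print(o['clock'],np.round(o['tool_pos'],4),np.round(o['force'],2),o['opening'])
s=load('w15.npz');X,W=wpts(s)
k=(abs(X[...,0]+.016)<.004)&(abs(X[...,1])<.02)&(X[...,2]<-.02)&(X[...,2]>-.045)
print('leaf neck', X[k][:,1].min(),X[k][:,1].max(),X[k][:,0].mean())
cv2.imwrite('pics/r15.png',cv2.resize(s['image'][40:220,200:350],None,fx=3.3,fy=3.3,interpolation=cv2.INTER_CUBIC))
E
```

```text
19.15 [0.5127 0.1319 0.0874] [[0.0, 0.99, -0.139], [0.0, -0.139, -0.99], [-1.0, 0.0, -0.0]] 0.109 [  1.1  18.8 -22.6 103.3   8.3  59.4 -32.6]
19.2 [0.5127 0.1318 0.0874] [-0.33  0.21 -0.86] 0.10901420371746895
leaf neck -0.004554016132443908 0.005275155269372965 -0.015550424571325872
```

View pics/r15.png

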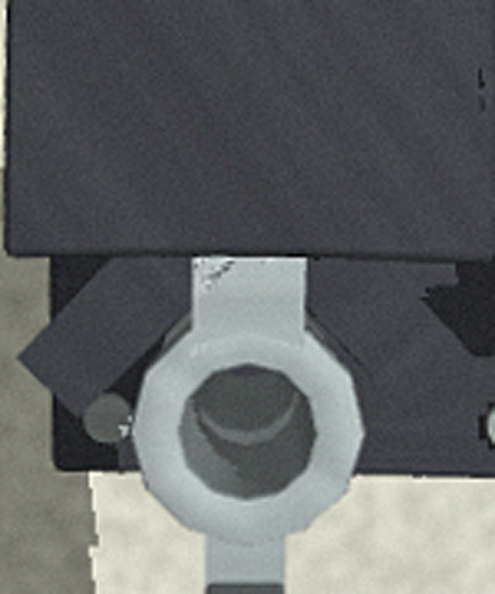

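The bores line up, the leaf is free of contact and still, and the height is about 88.4 mm. Handing in.

```bash
python3 -c "
from bench import ctrl;print(ctrl.hand_in());o=ctrl.get_obs();print(o['clock'],o['tool_pos'],o['opening'],o['force'])"
```

```text
the job is handed in; nothing more can be done
None
the job is handed in; nothing more can be done
```

I stood the pin in the holder and released it, then put the leftmost leaf's knuckle in the gap and handed in at 19.2 s, still gripping it. The hand-in gave no verdict.

**Pin:** My last check had its head at z = 0.1127 m (0.112 expected when fully home). It leans about 0.06 rad, against the 0.15 rad limit.

**Leaf:**
- **Alignment:** By the camera, the bore is within about 1 mm of the post's axis. A light touch on the V saddle (about 6 N) put it about 0.5 mm past the axis. I then backed off until nothing touched.
- **Height:** The bore is at about 88.4 mm (88 wanted), worked out from the tool height because I did not measure it directly.
- **Hold:** The leaf was still and upright, with the jaws stopped on the plate at opening 0.11.

**Disagreements:**
- The top and side cameras differed by 3–5 mm in y, so I used the wrist camera for the fits.
- In the last fits before the touch test, the depth data put the leaf about 0.9 mm short of the axis, while the image overlay showed it lined up.

**Other items:** In the last overall views I could see the tubes, jar, bottle and pipette, and they looked unmoved. The arm hid the dish in the last top view, but it was visible and in place in the side view shortly before.

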